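# Peel a specimen tray from a clinging stack

## Task

Lift the dust cover off the two pins of the tray magazine and lay it flat on the free table. Then take the top specimen tray: it clings to the tray below with four snap hooks, so raise one corner first while the opposite corner still rests, and only then lift it away, leaving the trays below and the magazine standing where they are. Present the tray the right way up and level, about 10 to 15 cm above the note block and centred over it, without disturbing the stub or the note block, and finish while still holding it there.

Things in the scene. Friction and masses are not known exactly. Their poses are not given: they have to be found in the camera images.
- magazine: tray magazine: loose dark metal base plate 130 (its x) by 176 (its y) by 5 mm, with the lowest tray screwed to it and the other two nested in that, 0.50 kg without the top tray, not fastened down. Two steel posts 12 mm thick stand at x = 0, y = +76 and -76 mm, each with a shoulder 73 mm above the table and on it a pin 6 mm thick, 14 mm high. Origin: centre of the underside, z up
- cover: dust cover: bright metal sheet 100 (its x) by 172 (its y) by 3 mm, 0.12 kg, lying loose on the two post shoulders above the trays, pins passing through two 9 mm holes at y = +76 and -76 mm. In its middle a black round knob, 20 mm in diameter, 26 mm high above the sheet. Origin: centre of the sheet's underside, z up
- tray_1: top one of three nested grey trays: 90 (its x) by 124 (its y) by 36 mm high, 75 g, corners cut at 45 degrees by 26 mm. The top 7 mm are a lip 9 mm wide, upright faces; lip middle at a cut corner: x +-29, y +-46 mm. Next lip's top 14 mm lower. Its 4 snap hooks hold about 2 N each; lifted level, they can carry the whole magazine along. Origin: centre at the feet's underside, z up
- tray_2: same kind of grey tray as the top one, the second of the stack, its origin 14 mm below that of the top tray; snapped into the lowest tray more than twice as firmly as the top tray sits in it; it must stay in the magazine
- tray_1_foot_a (a point): underside of the foot in the corner (x +22 mm, y +26 mm) of the top tray's frame; it rests on a seat of the tray below, 14 mm above that tray's origin. Beside it, 11.5 mm nearer to y = 0, sits a snap hook that lets go once raised 3 mm
- tray_1_foot_b (a point): underside of the foot in the corner (x -22 mm, y +26 mm) of the top tray's frame; it rests on a seat of the tray below, 14 mm above that tray's origin. Beside it, 11.5 mm nearer to y = 0, sits a snap hook that lets go once raised 3 mm
- tray_1_foot_c (a point): underside of the foot in the corner (x -22 mm, y -26 mm) of the top tray's frame; it rests on a seat of the tray below, 14 mm above that tray's origin. Beside it, 11.5 mm nearer to y = 0, sits a snap hook that lets go once raised 3 mm
- tray_1_foot_d (a point): underside of the foot in the corner (x +22 mm, y -26 mm) of the top tray's frame; it rests on a seat of the tray below, 14 mm above that tray's origin. Beside it, 11.5 mm nearer to y = 0, sits a snap hook that lets go once raised 3 mm
- note_block: block of note paper with a ruled list, 96 mm (its x) by 69 mm (its y), 10 mm thick, lying on the table; origin: centre of the underside
- stub: small turned specimen stub, 21 mm in diameter, 23 mm high, standing beside the note block; origin: centre of the underside

How it is judged (in metres and radians):
On the way, in this order (a step that is already met when the one before it is completed fails the run):
1. the dust cover lies flat on the table, let go (height (world z) of cover below 0.006 m and angle between cover's own z axis and vertical below 0.06 rad and contact force between cover and the fingers below 0.1 N and linear speed of cover below 0.05 m/s), for 0.2 s.
2. one corner of the top tray is raised (tray tilted more than 3 degrees) while another corner still rests on the tray below (angle between tray_1's own z axis and vertical above 0.05 rad and z of any of tray_1_foot_a, tray_1_foot_b, tray_1_foot_c, tray_1_foot_d in the frame of tray_2 below 0.017 m and contact force between tray_1 and the fingers above 0.3 N), for 0.1 s.
At the end, for the whole second after the job is handed in: Top tray held still in the fingers, tilted under 11 degrees, underside 8 to 20 cm above the table, centre within 30 mm of the note block's (from above); second tray nested, level to 3 degrees, it and the magazine within 20 mm of their start; cover flat on the table (contact force between tray_1 and the fingers above 0.5 N and height (world z) of tray_1 between 0.08 and 0.2 m and angle between tray_1's own z axis and vertical below 0.2 rad and horizontal distance between tray_1 and note_block below 0.03 m and linear speed of tray_1 below 0.03 m/s and distance of each of tray_2, magazine from where it was at the start of the episode below 0.02 m and angle between tray_2's own z axis and vertical below 0.05 rad and height (world z) of cover below 0.006 m and angle between cover's own z axis and vertical below 0.06 rad and contact force between tray_1 and tray_2 below 0.05 N); the arm keeps its last pose, push and grip.
It fails at once if the second tray or the magazine is carried along (moved more than 30 mm) (distance of any of tray_2, magazine from where it was at the start of the episode above 0.03 m).
It fails at once if the cover is dropped instead of laid down (contact force between cover and the fingers below 0.02 N and linear speed of cover above 0.6 m/s).
It fails at once if the stub or the note block is disturbed (moved more than 25 mm) (distance of any of stub, note_block from where it was at the start of the episode above 0.025 m).
It also fails if it takes over 58 s, if anything falls off the work surface, if the arm or the gripper's body presses on something with over 40 N, if the wrist force passes 120 N, or if a joint passes its speed limit or range.

## Robot

A 6-joint arm with a two-finger parallel gripper is mounted at the origin on a cart in front of the work surface, level with it; the furniture and walls round the work are solid. World frame = base frame: x ahead of the robot, y to its left, z up, the work surface at z = 0. Lengths are in m, angles in degrees, forces in N, time in s.
With the tool pointing down it reaches from about 0.375 to 0.9 m from the base axis. Payload 3.1 kg.
Tool frame: the origin (TCP) lies on the centre line of the jaws, within the pads' length; the fingertips stand 8 mm ahead of it and the grasp point (between the pads) lies 11 mm behind it; z points along the fingers, y is the line along which they close (so a half turn about z gives the same grasp; the last joint's range is limited). The gripper opens to 87 mm and grips with 3 to 60 N. Pads are 19 mm wide; open, the fingers measure 117 mm over their backs; the gripper's body (75 mm by 190 mm) begins 51 mm behind the grasp point.
Start: joints at [-74.914, 30.224, 82.088, -0, 67.689, -10.227], TCP at [0.267, -0.565, 0.231] pointing down, gripper open.
Joint ranges: [-176.69, 176.69], [-43.24, 126.21], [12.49, 139.97], [-82, 262], [0, 151.66], [-163.58, 163.58]. Speed limits (degrees/s): [159.86, 159.86, 180, 180, 180, 180].

## Interface

Orientations are given as a 3x3 rotation matrix whose columns are the frame's x, y, z axes.
In Python, from rig import * gives the robot as it stands.
- The arm moves only by the tool step_arm, never from a script. Its argument "targets" is a list of rows, each a list of 5 numbers: the opening, from -1 (shut) to 1 (fully open), then the shift along the world's x, y, z normalised to -1 to 1, where 1 is 0.25 m, then the turn about the world's z normalised to -1 to 1, where 1 is 180 degrees. In form: [[fingers, x, y, z, turn], ...]. A call has 1 to 20 rows; each row is the pose to reach, as a shift and turn from the pose commanded when the call began, turning the shorter way round; what a row does not reach only later rows make up. A row lasts 1/10 s, in which the tool goes at most 50 mm and 8.59 degrees, less where a joint would pass 70% of its speed; a pose out of reach is approached as far as the arm can. A call with a number of a shift or a turn outside -1 to 1 is refused whole. A call with a gripper value outside its range is refused whole. The fingers move at their own pace and stop on an object; the grip force is fixed at half the most. Time passes only in rows, so rows that repeat a pose let the fingers close. It gives the time, the measured TCP pose, the force, the opening and the grip force at its end, in the units of the state.
- read_state(): the state, without advancing time (a new reading comes with each control period).
- capture(name): name is "side" or "top" or "wrist"; returns a dict with "color" (480x640x3 uint8, red, green, blue), "mtx" (3x3 intrinsics, pixels), "pose" (4x4, takes a point from camera to world coordinates). Camera axes: x right, y down, z forward; pixel columns grow to the right and rows downward; lengths in m; the calibration is good to about 2 mm. A picture is of the moment at which its call begins. There is no depth.
- hand_in(): hands the job in; it is judged then, once.
The state is a dict: "time_s": time; "joint_positions": joint angles; "qvel": joint speeds; "tau": joint torques, N m; "position": TCP position; "tcp_rot": TCP orientation; "force": force on the tool from outside, world axes, zero at the start; "moment": the same for the moment, N m; "opening": opening from 0.0 (shut) to 1.0 (fully open); "grasp_force": force on a finger pad.
Only numpy, scipy, OpenCV 4.12 (cv2) and the standard library are available. Lean on these libraries where they do the work, as an engineer would, in place of code of your own. Each camera call takes 0.05 s, during which the arm holds its last target. There are 200 camera calls.

## Working session

There is one attempt and no reset: what is moved stays moved. The work goes in short steps, Python scripts to look and compute and a tool call to move; the robot and the scene stay as the last step left them, time stands still between calls to the robot, and variables do not carry over. Pictures are saved under pics/ and viewed, at most 10 in all, crops included, and the job is handed in when it is done.

Besides the shell and the picture viewer there is one more tool, called after "Request:" as name(argument=value, ...), one argument or row to a line, values as JSON. step_arm: Moves the arm, as the interface text tells. Scaled input: -1 to 1 covers 0.25 m each way for a shift and 180 degrees each way for a turn. Its arguments: {"type":"object","properties":{"targets":{"type":"array","items":{"type":"array","items":{"type":"number"}}}},"required":["targets"]}

```bash
mkdir -p pics; ls
cat > h.py <<'E'
from rig import *
import numpy as np, cv2
def ray(c,u,v):
    K=np.array(c["mtx"]);T=np.array(c["pose"]);d=T[:3,:3]@np.linalg.solve(K,[u,v,1.]);return T[:3,3],d
def onz(c,u,v,z):
    o,d=ray(c,u,v);return o+d*(z-o[2])/d[2]
def tri(c1,p1,c2,p2):
    o1,d1=ray(c1,*p1);o2,d2=ray(c2,*p2);s=np.linalg.lstsq(np.c_[d1,-d2],o2-o1,rcond=None)[0]
    a=o1+s[0]*d1;b=o2+s[1]*d2;return (a+b)/2,np.linalg.norm(a-b)
def proj(c,P):
    T=np.linalg.inv(np.array(c["pose"]));q=np.array(c["mtx"])@(T[:3,:3]@P+T[:3,3]);return q[:2]/q[2]
def save(c,n,crop=None,s=1):
    im=c["color"][...,::-1]
    if crop: im=im[crop[1]:crop[3],crop[0]:crop[2]]
    cv2.imwrite(f"pics/{n}.png",cv2.resize(im,None,fx=s,fy=s))
E
python3 - <<'E'
from h import *
import pickle
np.set_printoptions(precision=4,suppress=True)
C={n:capture(n) for n in ["side","top","wrist"]}
pickle.dump(C,open("c0.pkl","wb"))
for n in ["side","top"]: save(C[n],n+"0")
for n in C: print(n,C[n]["pose"])
print(read_state())
E
```

```text
pics
side [[ 0.9962 -0.0639  0.0593  0.4286]
 [-0.084  -0.524   0.8476 -0.6932]
 [-0.0231 -0.8493 -0.5274  0.5343]
 [ 0.      0.      0.      1.    ]]
top [[ 0.0007 -0.9986  0.0523  0.4363]
 [-1.     -0.0003  0.0095 -0.0168]
 [-0.0095 -0.0523 -0.9986  1.0925]
 [ 0.      0.      0.      1.    ]]
wrist [[ 0.4281 -0.8663 -0.2572  0.3377]
 [-0.9037 -0.4111 -0.1197 -0.5316]
 [-0.002   0.2837 -0.9589  0.3845]
 [ 0.      0.      0.      1.    ]]
{'time_s': 0.15, 'joint_positions': array([-74.9119,  30.2662,  82.1382,  -0.0006,  67.6888, -10.2295]), 'qvel': array([-0.0003, -0.1399, -0.2205,  0.1344,  0.0145,  0.0477]), 'tau': array([  0.    , -44.0431, -17.6843,   0.0633,   0.0553,  -0.0001]), 'position': array([ 0.2671, -0.5644,  0.2298]), 'tcp_rot': array([[ 0.9039,  0.4276, -0.0004],
       [ 0.4276, -0.9039,  0.0016],
       [ 0.0003, -0.0016, -1.    ]]), 'force': array([ 0.6367, -0.9624,  0.1789]), 'moment': array([-0.0127,  0.0195, -0.0316]), 'grasp_force': 0.0, 'opening': 1.0017070403933193}
```

View pics/top0.png

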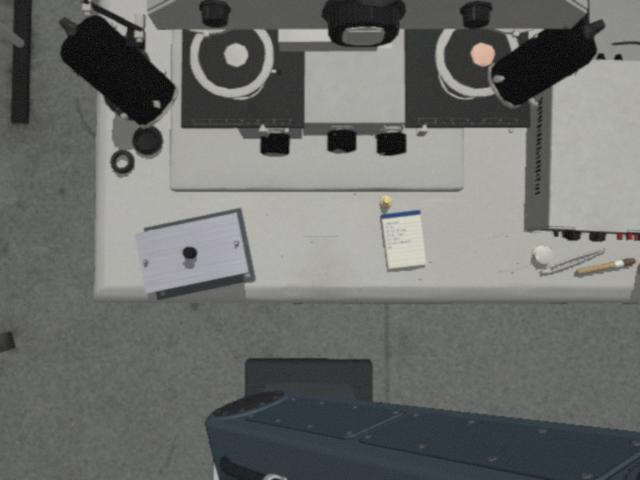

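View pics/side0.png

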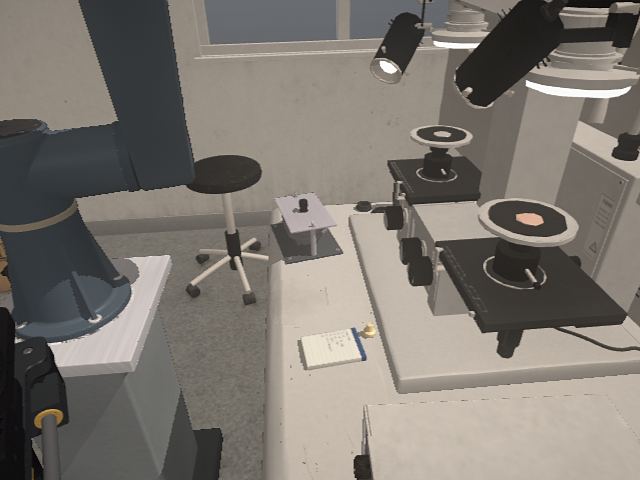

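The top view shows the magazine with its cover (knob at ~(190,253), cover corners ~(135,232)-(250,278)). The note block is at ~(404,240), the gold stub at ~(386,201), and free table lies between columns 255-380. In the side view the knob is at ~(303,204), the block at ~(333,348) and the stub at ~(370,329).

Run:
```python
from h import *
import pickle
np.set_printoptions(precision=4,suppress=True)
C=pickle.load(open("c0.pkl","rb"));t=C["top"];s=C["side"]
print(t["mtx"][0,0],s["mtx"][0,0])
def blob(m,roi,near):
    M=np.zeros(m.shape,np.uint8);x0,y0,x1,y1=roi;M[y0:y1,x0:x1]=m[y0:y1,x0:x1]*255
    n,l,st,ce=cv2.connectedComponentsWithStats(M)
    i=1+np.argmax(st[1:,4]);mm=(l==i).astype(np.uint8)
    c=max(cv2.findContours(mm,0,2)[0],key=cv2.contourArea);return ce[i],st[i],c
for n,kn,cov,nb,stub in [("top",(180,244,200,262),(125,200,256,300),(375,204,432,276),(375,190,400,212)),("side",(294,195,314,214),(268,185,340,240),(295,322,368,372),(358,318,382,342))]:
    c=C[n];im=c["color"].astype(int);hsv=cv2.cvtColor(c["color"],cv2.COLOR_RGB2HSV).astype(int)
    print(n)
    ce,st,_=blob(im.max(2)<70,kn,0);print("knob",ce,st)
    g=im[...,2]-im[...,1]
    ce,st,k=blob((g>6)&(im.max(2)>110),cov,0);r=cv2.minAreaRect(k);print("cover",ce,st,r);print(cv2.approxPolyDP(k,4,True)[:,0].tolist())
    m=((im[...,0]-im[...,2])>18)&(im.min(2)>110)
    ce,st,k=blob(m,nb,0);print("note",ce,st,cv2.minAreaRect(k));print(cv2.approxPolyDP(k,3,True)[:,0].tolist())
    ce,st,k=blob(hsv[...,1]>90,stub,0);print("stub",ce,st)
save(t,"t0c",(120,185,440,305),2.5)
save(s,"s0c",(260,180,400,285),5)
for px in [(185,191),(185,300),(320,190),(320,288)]: print(px,onz(t,*px,0))
```

```text
619.4531125789817 436.8863000933946
top
knob [189.2917 252.7333] [183 248  13  11 120]
cover [192.4878 252.0895] [ 136  213  112   79 5539] ((191.37033081054688, 252.4151611328125), (61.2151985168457, 104.92781066894531), 78.19756317138672)
[[236, 213], [137, 234], [140, 259], [150, 261], [146, 268], [141, 263], [146, 291], [247, 271]]
note [403.3333 257.1333] [398 256  12   3  15] ((403.4999694824219, 257.0), (1.5556349754333496, 10.889445304870605), 81.8698959350586)
[[409, 257], [398, 257]]
stub [388. 202.] [388 202   1   1   1]
side
knob [303.1163 205.2791] [300 199   8  13  86]Traceback (most recent call last):
  File "<stdin>", line 16, in <module>
  File "<stdin>", line 9, in blob
    return _wrapfunc(a, 'argmax', axis=axis, out=out, **kwds)
    return bound(*args, **kwds)
ValueError: attempt to get argmax of an empty sequence
```

Run:
```python
from h import *
import pickle
np.set_printoptions(precision=4,suppress=True)
C=pickle.load(open("c0.pkl","rb"));t=C["top"];s=C["side"]
print("knob top",tri(t,(188.8,252.5),s,(303.2,201.5)))
q=np.array([[236,213],[137,234],[146,291],[247,271]])+.0
P=np.array([onz(t,*p,.076) for p in q]);print("cover corners",P,P.mean(0),np.linalg.norm(np.roll(P,-1,0)-P,axis=1))
for a,b in[(0,1),(3,2)]: d=P[b]-P[a];print("yaw of long axis",np.degrees(np.arctan2(d[1],d[0])))
print("cover corners in side",[proj(s,p) for p in P])
im=t["color"].astype(int);m=((im[...,0]-im[...,2])>12)&(im.min(2)>90);print(im[240,405],im[201,386],im[240,350])
M=np.zeros(m.shape,np.uint8);M[206:276,375:435]=m[206:276,375:435]*255
k=max(cv2.findContours(M,0,2)[0],key=cv2.contourArea);print("note",cv2.minAreaRect(k))
q=[(382,213),(420,210),(426,266),(389,271)]
P=np.array([onz(t,*p,.010) for p in q]);print(P,P.mean(0),np.linalg.norm(np.roll(P,-1,0)-P,axis=1))
print("note side center",onz(s,333,348,.01),"stub",tri(t,(386,200),s,(370,325)),onz(t,386,202,.0))
for px in [(185,191),(320,190),(320,288),(530,230)]: print(px,onz(t,*px,0))
save(t,"t0c",(120,185,440,305),2.5)
save(s,"s0c",(260,180,400,285),5)
```

```text
knob top (array([0.4567, 0.1846, 0.0985]), np.float64(0.0011094900252339769))
cover corners [[0.5217 0.112  0.076 ]
 [0.487  0.275  0.076 ]
 [0.3935 0.2588 0.076 ]
 [0.4264 0.0933 0.076 ]] [0.4572 0.1848 0.076 ] [0.1667 0.0949 0.1688 0.0972]
yaw of long axis 102.01208300037695
yaw of long axis 101.22875469656594
cover corners in side [array([335.7115, 224.3976]), array([313.7822, 192.6017]), array([275.3483, 197.7236]), array([291.1529, 231.6149])]
[200 199 187] [215 194 141] [178 179 173]
note ((404.21142578125, 241.59466552734375), (48.8098258972168, 37.45131301879883), 83.1572265625)
[[ 0.5273 -0.1356  0.01  ]
 [ 0.5325 -0.202   0.01  ]
 [ 0.4347 -0.2116  0.01  ]
 [ 0.4259 -0.1472  0.01  ]] [ 0.4801 -0.1741  0.01  ] [0.0667 0.0983 0.065  0.102 ]
note side center [ 0.4829 -0.1794  0.01  ] stub (array([ 0.55  , -0.1417,  0.019 ]), np.float64(0.0015564874115929696)) [ 0.5476 -0.1438  0.    ]
(185, 191) [0.5673 0.2126 0.    ]
(320, 190) [ 0.569  -0.0271  0.    ]
(320, 288) [ 0.3959 -0.0271  0.    ]
(530, 230) [ 0.4981 -0.3968  0.    ]
```

View pics/s0c.png

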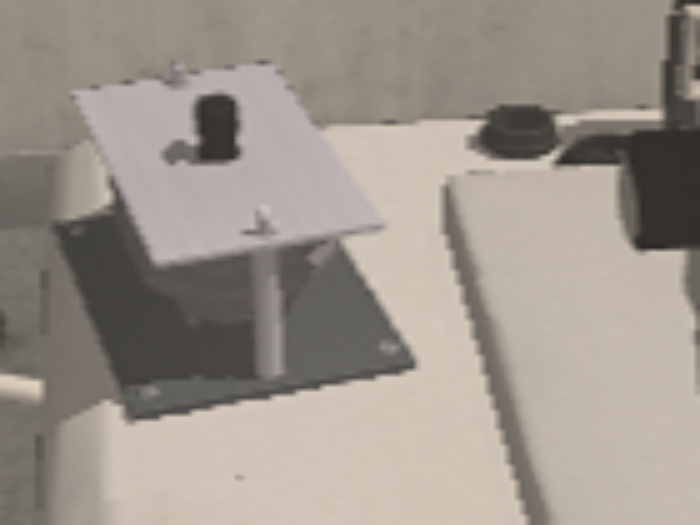

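View pics/t0c.png

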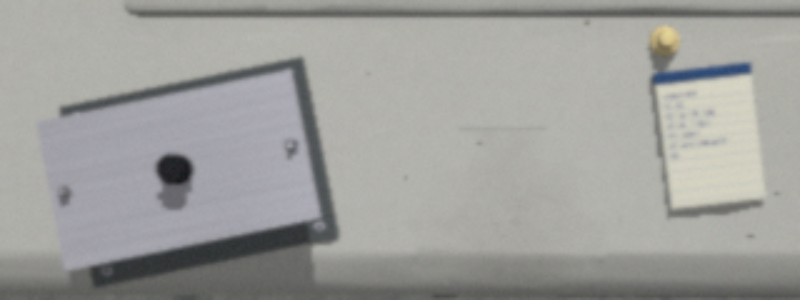

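The cover lies square at about (0.457, 0.185), long axis at 101.6°, with the knob centred on it and its pins visible at both ends in the side view. The free area spans x 0.40–0.57 and y −0.13 to 0.085. The block is at (0.481, −0.176) and the stub at (0.549, −0.142). Moving to the knob now.

Request:
step_arm(
  targets=[
    [1,0.5,0.98,0,0.174],
    [1,0.5,0.98,0,0.174],
    [1,0.5,0.98,0,0.174],
    [1,0.5,0.98,0,0.174],
    [1,0.5,0.98,0,0.174],
    [1,0.5,0.98,0,0.174],
    [1,0.5,0.98,0,0.174],
    [1,0.5,0.98,0,0.174],
  ],
)

```text
time_s: 0.95
position: [0.3925, -0.32, 0.2306]
tcp_rot: [[0.549, 0.836, 0.0], [0.836, -0.549, -0.001], [-0.001, 0.001, -1.0]]
force: [0.4, 0.6, -0.8]
opening: 1.001
grasp_force: 0.0
```

Request:
step_arm(
  targets=[
    [1,0.12,1,0,0],
    [1,0.12,1,0,0],
    [1,0.12,1,0,0],
    [1,0.12,1,0,0],
    [1,0.12,1,0,0],
    [1,0.12,1,0,0],
  ],
)

```text
time_s: 1.55
position: [0.4216, -0.0662, 0.2304]
tcp_rot: [[0.546, 0.838, -0.001], [0.838, -0.546, 0.002], [0.001, -0.002, -1.0]]
force: [-1.0, -0.1, -0.3]
opening: 0.997
grasp_force: 0.0
```

Request:
step_arm(
  targets=[
    [1,0.14,1,0,0],
    [1,0.14,1,0,0],
    [1,0.14,1,0,0],
    [1,0.14,1,0,0],
    [1,0.14,1,0,0],
    [1,0.14,1,0,0],
    [1,0.14,1,0,0],
  ],
)

```text
time_s: 2.25
position: [0.4584, 0.1796, 0.2303]
tcp_rot: [[0.549, 0.836, 0.0], [0.836, -0.549, -0.001], [-0.0, 0.001, -1.0]]
force: [-0.1, 0.2, -0.0]
opening: 0.999
grasp_force: 0.0
```

Run:
```python
from h import *
np.set_printoptions(precision=4,suppress=True)
w=capture("wrist");print(w["pose"][:3],w["mtx"][0,0]);print("knob top px",proj(w,[.4567,.1846,.102]))
save(w,"w1");import pickle;pickle.dump(w,open("w1.pkl","wb"))
```

```text
[[ 0.8362 -0.526  -0.1554  0.5013]
 [-0.5485 -0.8015 -0.2382  0.2445]
 [ 0.0007  0.2844 -0.9587  0.3851]] 369.5721968060007
knob top px [312.0913 227.4318]
```

View pics/w1.png

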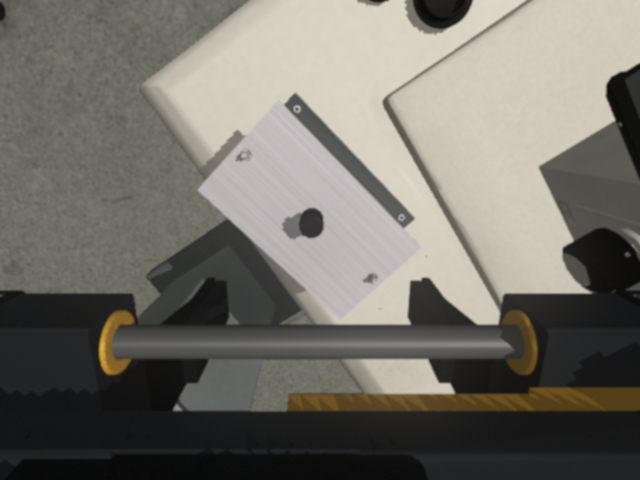

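The wrist view shows the covered magazine, with the knob at ~(311,223), the pins at ~(244,155) and (371,279), and the cover corners at ~(281,101), (198,190), (342,318) and (420,247).

Run:
```python
from h import *
import pickle
np.set_printoptions(precision=4,suppress=True)
w=pickle.load(open("w1.pkl","rb"));C=pickle.load(open("c0.pkl","rb"));t=C["top"];s=C["side"]
im=w["color"].astype(int);M=((im.max(2)<75)*255).astype(np.uint8)
M2=np.zeros_like(M);M2[200:245,295:330]=M[200:245,295:330];k=max(cv2.findContours(M2,0,2)[0],key=cv2.contourArea);print("knob",cv2.minEnclosingCircle(k),cv2.boundingRect(k))
print(proj(w,[.4567,.1846,.102]),proj(w,[.4567,.1846,.076]))
g=((im.min(2)>110)&(im[...,2]-im[...,1]>5)&(im[...,0]-im[...,1]>0)).astype(np.uint8)*255
g2=np.zeros_like(g);g2[95:325,190:425]=g[95:325,190:425];k=max(cv2.findContours(cv2.morphologyEx(g2,cv2.MORPH_OPEN,np.ones((5,5))),0,2)[0],key=cv2.contourArea)
r=cv2.minAreaRect(k);b=cv2.boxPoints(r);print(r);
for z in(.073,.076):
  P=np.array([onz(w,*p,z) for p in b]);print(P.mean(0),np.linalg.norm(np.roll(P,-1,0)-P,axis=1));d=P[1]-P[0],P[2]-P[1];print([np.degrees(np.arctan2(x[1],x[0])) for x in d])
print("knob tri wrist-top",tri(t,(188.8,252.5),w,(312,221.5)),"side",tri(s,(303.2,201.5),w,(312,221.5)))
```

```text
knob ((310.7727355957031, 222.5), 13.88049030303955) (300, 209, 22, 28)
[312.0913 227.4318] [312.5258 219.7217]Traceback (most recent call last):
  File "<stdin>", line 9, in <module>
ValueError: max() iterable argument is empty
```

Run:
```python
from h import *
import pickle
w=pickle.load(open("w1.pkl","rb"));t=pickle.load(open("c0.pkl","rb"))["top"]
for c,a,b in[(w,(244,156),(371,279)),(t,(145.5,262.5),(236,244))]:
  A=onz(c,*a,.082);B=onz(c,*b,.082);d=A-B;print(A,B,(A+B)/2,np.linalg.norm(d),np.degrees(np.arctan2(d[1],d[0])))
b=[(281,101),(198,190),(342,318),(420,247)]
P=np.array([onz(w,*p,.076) for p in b]);print(P.mean(0),[np.degrees(np.arctan2(*(P[i]-P[j])[1::-1])) for i,j in((0,3),(1,2))])
```

```text
[0.44059283 0.25968632 0.082     ] [0.47107162 0.11251681 0.082     ] [0.45583223 0.18610157 0.082     ] 0.15029245592398494 101.70053757264765
[0.44013231 0.25868632 0.082     ] [0.47042867 0.11088455 0.082     ] [0.45528049 0.18478544 0.082     ] 0.15087489336953336 101.58401095760375
[0.45728262 0.18503859 0.076     ] [np.float64(101.31557851898211), np.float64(102.53577167107723)]
```

Request:
step_arm(
  targets=[
    [1,0,0.02,-0.2,0],
    [1,0,0.02,-0.36,0],
    [1,0,0.02,-0.46,0],
    [1,0,0.02,-0.52,0],
    [1,0,0.02,-0.55,0],
    [1,0,0.02,-0.568,0],
    [1,0,0.02,-0.568,0],
    [-1,0,0.02,-0.568,0],
    [-1,0,0.02,-0.568,0],
    [-1,0,0.02,-0.568,0],
    [-1,0,0.02,-0.568,0],
    [-1,0,0.02,-0.568,0],
    [-1,0,0.02,-0.568,0],
    [-1,0,0.02,-0.568,0],
    [-1,0,0.02,-0.568,0],
    [-1,0,0.02,-0.568,0],
  ],
)

```text
time_s: 3.9
position: [0.4572, 0.185, 0.0885]
tcp_rot: [[0.55, 0.835, -0.0], [0.835, -0.55, -0.0], [-0.0, -0.0, -1.0]]
force: [0.2, 1.0, -0.7]
opening: 0.265
grasp_force: 0.0
```

Request:
step_arm(
  targets=[
    [-1,0,0,0,0],
    [-1,0,0,0,0],
    [-1,0,0,0,0],
    [-1,0,0,0,0],
    [-1,0,0,0,0],
  ],
)

```text
time_s: 4.4
position: [0.4571, 0.1851, 0.0885]
tcp_rot: [[0.55, 0.835, -0.0], [0.835, -0.55, 0.0], [-0.0, -0.0, -1.0]]
force: [-0.8, 0.1, -0.0]
opening: 0.219
grasp_force: 30.1
```

Request:
step_arm(
  targets=[
    [-1,0,0,0.02,0],
    [-1,0,0,0.04,0],
    [-1,0,0,0.06,0],
    [-1,0,0,0.1,0],
    [-1,0,0,0.14,0],
    [-1,0,0,0.2,0],
    [-1,0,0,0.28,0],
    [-1,0,0,0.32,0],
    [-1,0,0,0.32,0],
  ],
)

```text
time_s: 5.3
position: [0.4584, 0.1853, 0.1704]
tcp_rot: [[0.55, 0.835, 0.004], [0.835, -0.55, 0.001], [0.003, 0.003, -1.0]]
force: [-0.3, -0.6, -1.4]
opening: 0.218
grasp_force: 30.1
```

Request:
step_arm(
  targets=[
    [-1,0.02,-0.12,0,-0.02],
    [-1,0.05,-0.28,0,-0.045],
    [-1,0.09,-0.46,0,-0.065],
    [-1,0.12,-0.62,0,-0.065],
    [-1,0.12,-0.74,0,-0.065],
    [-1,0.12,-0.828,-0.06,-0.065],
    [-1,0.12,-0.828,-0.2,-0.065],
    [-1,0.12,-0.828,-0.34,-0.065],
    [-1,0.12,-0.828,-0.46,-0.065],
    [-1,0.12,-0.828,-0.54,-0.065],
    [-1,0.12,-0.828,-0.58,-0.065],
    [-1,0.12,-0.828,-0.595,-0.065],
    [-1,0.12,-0.828,-0.6,-0.065],
    [-1,0.12,-0.828,-0.6,-0.065],
  ],
)

```text
time_s: 6.7
position: [0.4878, -0.0221, 0.0192]
tcp_rot: [[0.708, 0.706, 0.001], [0.706, -0.708, -0.0], [0.001, 0.001, -1.0]]
force: [0.6, -0.6, -1.2]
opening: 0.224
grasp_force: 30.1
```

Run:
```python
from h import *
s=capture("side");save(s,"s2",(255,200,415,320),5)
```

```text
(no output)
```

View pics/s2.png

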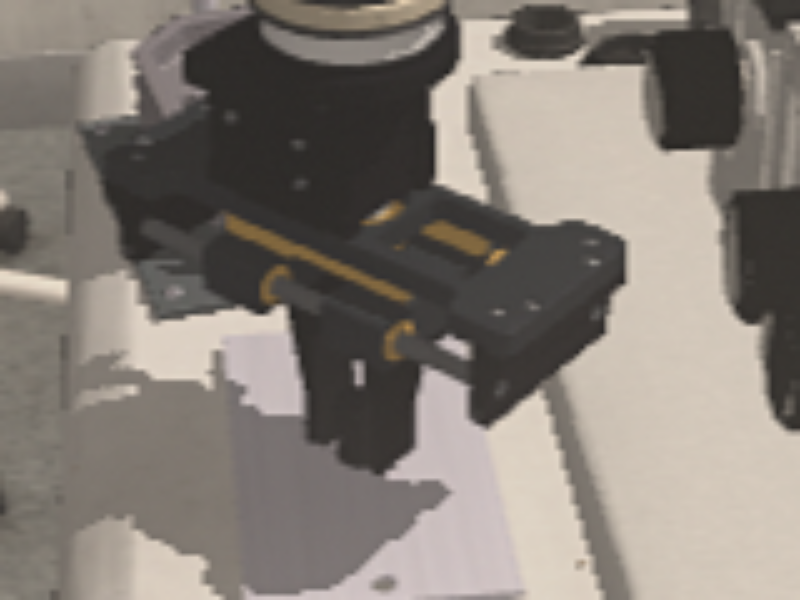

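The cover hangs flat over the free table, clear of the base plate and the rear ledge. Its near edge is at ~(330-360,318) full-frame. Setting it down gently and releasing.

Request:
step_arm(
  targets=[
    [-1,0,0,-0.004,0],
    [-1,0,0,-0.008,0],
    [-1,0,0,-0.012,0],
    [-1,0,0,-0.014,0],
    [-1,0,0,-0.014,0],
  ],
)

```text
time_s: 7.25
position: [0.4874, -0.022, 0.0155]
tcp_rot: [[0.708, 0.706, 0.001], [0.706, -0.708, -0.0], [0.0, 0.001, -1.0]]
force: [0.0, 0.0, 5.3]
opening: 0.222
grasp_force: 30.2
```

Request:
step_arm(
  targets=[
    [1,0,0,0.002,0],
    [1,0,0,0.002,0],
    [1,0,0,0.002,0],
    [1,0,0,0.002,0],
    [1,0,0,0.002,0],
    [1,0,0,0.002,0],
    [1,0,0,0.002,0],
    [1,0,0,0.002,0],
    [1,0,0,0.05,0],
    [1,0,0,0.2,0],
    [1,0,0,0.4,0],
    [1,0,0,0.6,0],
    [1,0,0,0.8,0],
    [1,-0.12,0.2,0.84,0.03],
    [1,-0.2,0.4,0.84,0.065],
    [1,-0.28,0.6,0.84,0.065],
    [1,-0.28,0.8,0.84,0.065],
    [1,-0.28,0.8,0.84,0.065],
    [1,-0.28,0.8,0.84,0.065],
  ],
)

```text
time_s: 9.15
position: [0.4162, 0.1801, 0.2259]
tcp_rot: [[0.546, 0.838, 0.001], [0.838, -0.546, 0.0], [0.001, 0.001, -1.0]]
force: [0.3, -0.0, -0.1]
opening: 1.001
grasp_force: 0.0
```

Run:
```python
from h import *
import pickle
C={n:capture(n) for n in["top","wrist","side"]};pickle.dump(C,open("c3.pkl","wb"))
save(C["wrist"],"w3");print(read_state()["position"])
a=cv2.resize(C["top"]["color"][190:310,125:385],None,fx=3,fy=3);b=cv2.resize(C["side"]["color"][185:325,250:410],None,fx=2.25,fy=2.25)
h=np.zeros((a.shape[0]+0,0,3),np.uint8)
cv2.imwrite("pics/t3.png",cv2.resize(a,None,fx=1,fy=1)[...,::-1])
```

```text
[0.41720441 0.17736206 0.22537331]
```

View pics/w3.png

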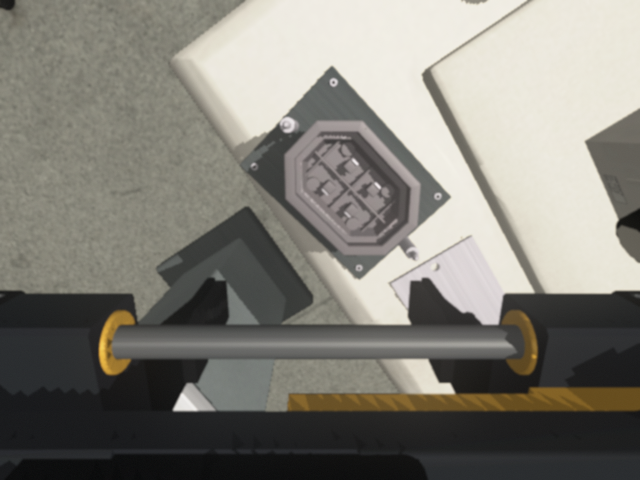

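The wrist view shows the open tray: octagonal lip from (285,122) to (419,255), posts at (288,125) and (410,250), and the cover lying flat at the lower right. The lip's left edge near (290,173) is the corner to grip.

Run:
```python
from h import *
import pickle
np.set_printoptions(precision=4,suppress=True)
C=pickle.load(open("c3.pkl","rb"));w=C["wrist"];t=C["top"]
im=w["color"].astype(int);print(im[160,294],im[240,370],im[200,325],im[110,330],im[270,360]);it=t["color"].astype(int)
def oct(c,roi):
    i=c["color"].astype(int);m=((i[...,0]-i[...,1]>4)&(i.max(2)>70)&(i.max(2)<190)).astype(np.uint8)*255
    x0,y0,x1,y1=roi;M=np.zeros_like(m);M[y0:y1,x0:x1]=m[y0:y1,x0:x1]
    M=cv2.morphologyEx(cv2.morphologyEx(M,cv2.MORPH_CLOSE,np.ones((5,5))),cv2.MORPH_OPEN,np.ones((7,7)))
    k=max(cv2.findContours(M,0,2)[0],key=cv2.contourArea);h=cv2.convexHull(k);return h
hw=oct(w,(265,100,440,275));ht=oct(t,(130,205,250,300))
for c,h in((w,hw),(t,ht)):
    print(cv2.approxPolyDP(h,4,True)[:,0].tolist())
    P=np.array([onz(c,*p,.069)[:2] for p in h[:,0].astype(float)]).astype(np.float32)*1000
    print("rect",cv2.minAreaRect(P))
o=w["color"].copy();cv2.drawContours(o,[hw],-1,(0,255,0),1)
o2=t["color"].copy();cv2.drawContours(o2,[ht],-1,(0,255,0),1)
a=cv2.resize(o[90:290,240:460],(440,400));b=cv2.resize(o2[195:305,125:255],(360,305));B=np.zeros((400,360,3),np.uint8);B[:305]=b
cv2.imwrite("pics/o3.png",np.hstack([a,B])[...,::-1])
```

```text
[137 129 129] [151 141 141] [147 138 137] [101 104 101] [163 159 159]Traceback (most recent call last):
  File "<stdin>", line 11, in <module>
  File "<stdin>", line 10, in oct
ValueError: max() iterable argument is empty
```

```bash
cat >> h.py <<'E'
def octo(c,roi):
    i=c["color"].astype(int);m=((i[...,0]-i[...,1]>3)&(i.max(2)>60)&(i.max(2)<200)).astype(np.uint8)*255
    x0,y0,x1,y1=roi;M=np.zeros_like(m);M[y0:y1,x0:x1]=m[y0:y1,x0:x1]
    M=cv2.morphologyEx(cv2.morphologyEx(M,cv2.MORPH_CLOSE,np.ones((5,5))),cv2.MORPH_OPEN,np.ones((9,9)))
    k=max(cv2.findContours(M,0,2)[0],key=cv2.contourArea);h=cv2.convexHull(k)
    P=np.array([onz(c,*p,.069)[:2] for p in h[:,0].astype(float)]).astype(np.float32)*1000
    print(cv2.approxPolyDP(h,4,True)[:,0].tolist(),cv2.minAreaRect(P));return h
E
python3 - <<'E'
from h import *
import pickle
w=pickle.load(open("c3.pkl","rb"))["wrist"]
h=octo(w,(265,100,440,275))
o=w["color"].copy();cv2.drawContours(o,[h],-1,(0,255,0),1)
cv2.imwrite("pics/o3.png",cv2.resize(o[90:290,240:460],(660,600))[...,::-1])
E
```

```text
[[316, 121], [364, 122], [418, 181], [414, 256], [343, 254], [285, 199], [284, 155]] ((458.2322998046875, 176.598388671875), (90.48185729980469, 143.40728759765625), 11.756717681884766)
```

View pics/o3.png

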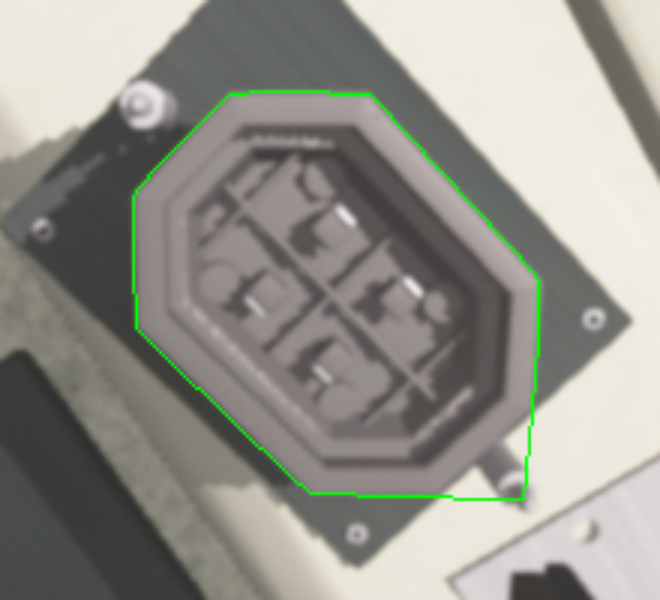

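Request:
step_arm(
  targets=[
    [1,0,-0.2,0,0],
    [1,0,-0.2,0,0],
    [1,0,-0.2,0,0],
    [1,0,-0.2,0,0],
  ],
)

```text
time_s: 9.7
position: [0.4174, 0.1275, 0.2251]
tcp_rot: [[0.552, 0.834, -0.0], [0.834, -0.552, 0.0], [0.0, -0.0, -1.0]]
force: [0.5, 0.1, -0.8]
opening: 1.001
grasp_force: 0.0
```

Run:
```python
from h import *
import pickle
a=pickle.load(open("c3.pkl","rb"))["wrist"];b=capture("wrist");pickle.dump(b,open("w4.pkl","wb"))
q=proj(b,[.4565,.185,.069]);print(q);r=[int(q[0]-90),int(q[1]-85),int(q[0]+90),int(q[1]+85)]
ha=octo(a,(265,100,440,275));hb=octo(b,r)
def cen(h): m=cv2.moments(h);return m["m10"]/m["m00"],m["m01"]/m["m00"]
print(tri(a,cen(ha),b,cen(hb)),read_state()["position"])
```

```text
[318.78529425 139.94599358]
[[316, 121], [364, 122], [418, 181], [414, 256], [343, 254], [285, 199], [284, 155]] ((458.2322998046875, 176.598388671875), (90.48185729980469, 143.40728759765625), 11.756717681884766)
[[244, 65], [329, 65], [388, 130], [383, 207], [310, 207], [249, 148]] ((456.21966552734375, 185.7132110595703), (113.503173828125, 114.8766098022461), 56.56915283203125)
(array([0.45746846, 0.1896041 , 0.08475683]), np.float64(0.0005767963070548108)) [0.41729234 0.12792347 0.22507348]
```

The tray outline (green) fits the lip except at the lower right, where it catches the post. The vertices at (285,155), (285,199), (343,254), (364,122) and (418,181) are good.

Run:
```python
from h import *
import pickle
np.set_printoptions(precision=4,suppress=True)
a=pickle.load(open("c3.pkl","rb"))["wrist"];b=pickle.load(open("w4.pkl","rb"))
for p,q in(((285,199),(249,148)),((343,254),(310,207)),((364,122),(329,65)),((418,181),(388,130))): print(tri(a,p,b,q),onz(a,*p,.069)[:2],onz(b,*q,.069)[:2])
c=np.array([.4565,.185]);th=np.radians(11.7);R=np.array([[np.cos(th),-np.sin(th)],[np.sin(th),np.cos(th)]])
V=[(-45,36),(-19,62),(-45,-36),(19,62),(45,36)]
for n,v in zip(V,[(285,199),(284,155),(343,254),(316,121),(364,122)]): print(n,c+R@np.array(n)/1000,onz(a,*v,.069)[:2])
print("lip mid B",c+R@[-.029,.046])
```

```text
(array([0.4049, 0.2112, 0.0673]), np.float64(0.0003983951802539833)) [0.405  0.2114] [0.4054 0.2111]
(array([0.4202, 0.1433, 0.0716]), np.float64(0.00035001948808656224)) [0.4201 0.1425] [0.4197 0.1429]
(array([0.4944, 0.2279, 0.063 ]), np.float64(9.565566427825407e-05)) [0.4937 0.2282] [0.4938 0.2272]
(array([0.5094, 0.1593, 0.0552]), np.float64(0.0001321469432597427)) [0.5072 0.1629] [0.5074 0.1607]
(-45, 36) [0.4051 0.2111] [0.405  0.2114]
(-19, 62) [0.4253 0.2419] [0.4251 0.242 ]
(-45, -36) [0.4197 0.1406] [0.4201 0.1425]
(19, 62) [0.4625 0.2496] [0.4618 0.2499]
(45, 36) [0.4933 0.2294] [0.4937 0.2282]
lip mid B [0.4188 0.2242]
```

Request:
step_arm(
  targets=[
    [0,0.007,0.2,0,0],
    [-0.08,0.007,0.385,0,0],
    [-0.08,0.007,0.385,0,0],
    [-0.08,0.007,0.385,0,0],
    [-0.08,0.007,0.385,-0.1,0],
    [-0.08,0.007,0.385,-0.25,0],
    [-0.08,0.007,0.385,-0.4,0],
    [-0.08,0.007,0.385,-0.5,0],
    [-0.08,0.007,0.385,-0.56,0],
    [-0.08,0.007,0.385,-0.59,0],
    [-0.08,0.007,0.385,-0.61,0],
    [-0.08,0.007,0.385,-0.626,0],
    [-0.08,0.007,0.385,-0.626,0],
  ],
)

```text
time_s: 11.05
position: [0.4193, 0.2242, 0.0688]
tcp_rot: [[0.55, 0.835, 0.001], [0.835, -0.55, 0.0], [0.0, 0.0, -1.0]]
force: [0.1, -0.3, -0.9]
opening: 0.459
grasp_force: 0.0
```

Run:
```python
from h import *
w=capture("wrist");save(w,"w5",(140,200,540,480),2);print(read_state()["position"])
```

```text
[0.4193479  0.22426536 0.06902157]
```

View pics/w5.png

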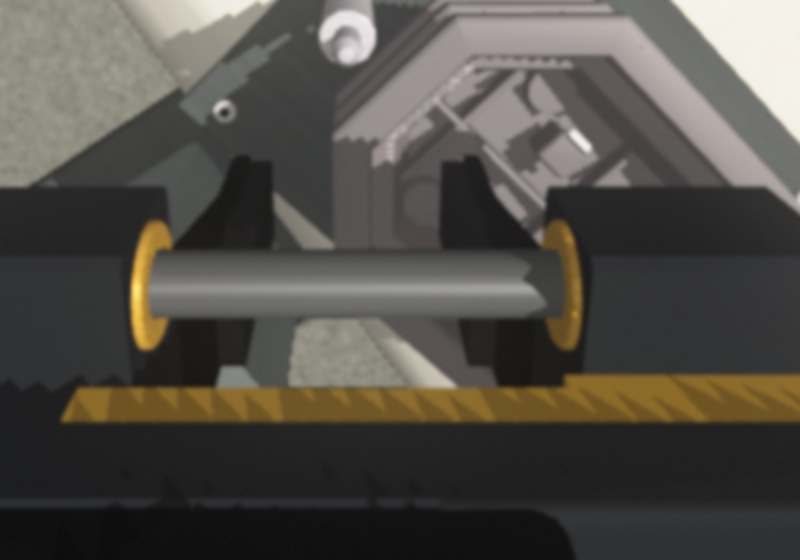

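The fingers straddle the cut-corner lip, with the finger faces at crop x=272 and 442 and the lip at 333–375, so they are centred. Closing.

Request:
step_arm(
  targets=[
    [-1,0,0,0,0],
    [-1,0,0,0,0],
    [-1,0,0,0,0],
    [-1,0,0,0,0],
    [-1,0,0,0,0],
    [-1,0,0,0,0],
    [-1,0,0,0,0],
    [-1,0,0,0,0],
  ],
)

```text
time_s: 11.9
position: [0.419, 0.2244, 0.0686]
tcp_rot: [[0.55, 0.835, 0.0], [0.835, -0.55, 0.0], [0.0, -0.0, -1.0]]
force: [0.1, -0.6, 1.0]
opening: 0.097
grasp_force: 30.0
```

Request:
step_arm(
  targets=[
    [-1,0,0,0.004,0],
    [-1,0,0,0.008,0],
    [-1,0,0,0.012,0],
    [-1,0,0,0.012,0],
  ],
)

```text
time_s: 12.3
position: [0.4188, 0.2242, 0.0714]
tcp_rot: [[0.55, 0.835, -0.001], [0.835, -0.55, -0.0], [-0.0, -0.0, -1.0]]
force: [0.5, 0.1, -3.1]
opening: 0.1
grasp_force: 30.0
```

Request:
step_arm(
  targets=[
    [-1,0,0,0.004,0],
    [-1,0,0,0.008,0],
    [-1,0,0,0.008,0],
  ],
)

```text
time_s: 12.6
position: [0.4187, 0.2242, 0.0735]
tcp_rot: [[0.55, 0.835, -0.001], [0.835, -0.55, -0.0], [-0.0, -0.0, -1.0]]
force: [0.3, -0.0, -4.2]
opening: 0.095
grasp_force: 30.0
```

Request:
step_arm(
  targets=[
    [-1,0,0,0.004,0],
    [-1,0,0,0.008,0],
    [-1,0,0,0.008,0],
  ],
)

```text
time_s: 12.9
position: [0.419, 0.2244, 0.0758]
tcp_rot: [[0.55, 0.835, 0.0], [0.835, -0.55, 0.0], [0.0, 0.0, -1.0]]
force: [-0.6, 0.9, -0.5]
opening: 0.094
grasp_force: 30.0
```

Run:
```python
from h import *
s=capture("side");w=capture("wrist")
a=cv2.resize(s["color"][195:285,255:355],(500,450));b=cv2.resize(w["color"][100:340,300:480],(300,400));B=np.zeros((450,300,3),np.uint8);B[:400]=b
cv2.imwrite("pics/m6.png",np.hstack([a,B])[...,::-1]);print(read_state()["force"],read_state()["moment"])
```

```text
[-0.75119653 -0.82375993  0.12565584] [-0.01480116  0.06753831 -0.05579041]
```

View pics/m6.png

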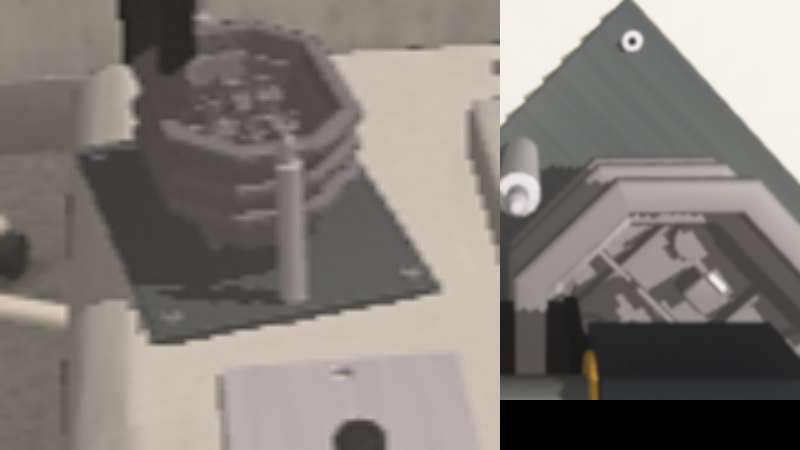

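The side view shows the gripped corner raised and the lips still stacked at the near end. The force peaked at 4 N and then dropped, so a hook has let go. I'll check the tilt numerically from the visible lip vertices.

Run:
```python
from h import *
from scipy.spatial.transform import Rotation as Ro
s=capture("side");w=capture("wrist");import pickle;pickle.dump((s,w),open("c6.pkl","wb"))
Rz=Ro.from_euler('z',11.7,degrees=True).as_matrix();c=np.array([.4565,.185,.033])
piv=np.array([.022,-.026,0]);ax=np.array([.026+.046,.022+.029-.0,0]);ax=np.array([-.072,-.051,0]);ax/=np.linalg.norm(ax)
def H(v,t,lift):
    v=np.array([*v,36])/1000;R=Ro.from_rotvec(np.radians(t)*ax).as_matrix();return c+Rz@(R@(v-piv)+piv+[0,0,lift])
print("lip B check",H((-29,46),4.5,0)[2])
for v in[(-19,-62),(19,-62),(45,-36),(45,36)]:
  f=lambda q:((q-[255,195])*5).round(0)
  print(v,"flat0",f(proj(s,H(v,0,0))),"tilt",f(proj(s,H(v,4.6,0))),"level+7",f(proj(s,H(v,0,.007))))
  g=lambda q:((q-[300,100])*5/3+[500,0]).round(0)
  print("  wrist tilt",g(proj(w,H(v,4.6,0))),"level",g(proj(w,H(v,0,.007))),"flat",g(proj(w,H(v,0,0))))
print(read_state()["force"])
```

```text
lip B check 0.061966370315598596
(-19, -62) flat0 [236. 162.] tilt [231. 159.] level+7 [235. 148.]
  wrist tilt [780. 530.] level [798. 547.] flat [789. 530.]
(19, -62) flat0 [321. 148.] tilt [315. 141.] level+7 [321. 134.]
  wrist tilt [881. 461.] level [900. 473.] flat [886. 458.]
(45, -36) flat0 [360. 111.] tilt [355. 106.] level+7 [360.  97.]
  wrist tilt [901. 351.] level [922. 362.] flat [907. 350.]
(45, 36) flat0 [315.  42.] tilt [310.  46.] level+7 [314.  29.]
  wrist tilt [736. 174.] level [759. 183.] flat [750. 178.]
[-1.18794386 -0.01461628 -0.27290769]
```

The far vertices match a resting corner (observed (240,160) and (358,110), against (235,148) and (360,97) if lifted level). The tray is tilted about 4°, so I'll raise it a little more, slowly.

Request:
step_arm(
  targets=[
    [-1,0,0,0.004,0],
    [-1,0,0,0.008,0],
    [-1,0,0,0.008,0],
    [-1,0,0,0.008,0],
  ],
)

```text
time_s: 13.5
position: [0.4191, 0.2243, 0.0776]
tcp_rot: [[0.55, 0.835, 0.0], [0.835, -0.55, 0.0], [0.0, 0.0, -1.0]]
force: [-0.8, -0.4, -1.0]
opening: 0.099
grasp_force: 30.0
```

Request:
step_arm(
  targets=[
    [-1,0,0,0.004,0],
    [-1,0,0,0.008,0],
    [-1,0,0,0.012,0],
    [-1,0,0,0.012,0],
  ],
)

```text
time_s: 13.9
position: [0.4191, 0.2243, 0.0807]
tcp_rot: [[0.55, 0.835, 0.0], [0.835, -0.55, 0.0], [0.0, 0.0, -1.0]]
force: [-0.3, 0.4, -1.3]
opening: 0.097
grasp_force: 30.0
```

Request:
step_arm(
  targets=[
    [-1,0,0,0.004,0],
    [-1,0,0,0.008,0],
    [-1,0,0,0.012,0],
    [-1,0,0,0.012,0],
  ],
)

```text
time_s: 14.3
position: [0.4191, 0.2243, 0.0837]
tcp_rot: [[0.55, 0.835, 0.0], [0.835, -0.55, 0.0], [0.0, 0.0, -1.0]]
force: [-0.5, 0.3, -1.0]
opening: 0.098
grasp_force: 30.0
```

Run:
```python
from h import *
s=capture("side");t=capture("top")
a=cv2.resize(s["color"][195:285,255:355],(500,450));b=cv2.resize(t["color"][200:300,130:255],(300,240));B=np.zeros((450,300,3),np.uint8);B[:240]=b
cv2.imwrite("pics/m7.png",np.hstack([a,B])[...,::-1]);print(read_state()["force"])
```

```text
[-0.36050626 -0.15644226 -0.46071608]
```

View pics/m7.png

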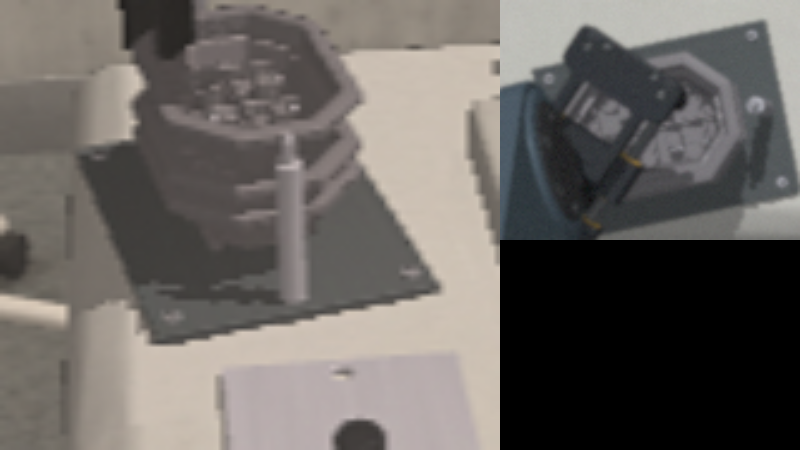

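This picture shows the near rim now clear of the lip below, at ~(240,130) versus 160 before, so the tray is free and its weight is in the gripper. It was also one picture more than the limit of 10 (I miscounted), so I won't view any more and will measure numerically only. First, how far the far end had risen at the tilt moment, from the saved frames.

Run:
```python
from h import *
import pickle
s3=pickle.load(open("c3.pkl","rb"))["side"];s6,w6=pickle.load(open("c6.pkl","rb"));s7=capture("side")
G=[cv2.resize(cv2.cvtColor(x["color"],cv2.COLOR_RGB2GRAY),None,fx=4,fy=4,interpolation=cv2.INTER_CUBIC) for x in(s3,s6,s7)]
P=np.array([[302,227.4],[296,228.5],[319.2,224.6],[327,217.2],[325,219],[322,208],[270,225],[337,252]],np.float32)[:,None]*4
for g in G[1:]:
    q,st,_=cv2.calcOpticalFlowPyrLK(G[0],g,P,None,winSize=(25,25),maxLevel=2);print(np.c_[((q-P)/4)[:,0],st].round(2).tolist())
# vertical line profile of the near lip at several columns
for x in (298,306,318,324): print(x,[g[200*4:236*4:4,x*4].tolist() for g in G])
```

```text
[[0.27000001072883606, -1.9500000476837158, 1.0], [0.8100000023841858, -1.9700000286102295, 1.0], [0.1599999964237213, -1.4900000095367432, 1.0], [0.14000000059604645, -1.8200000524520874, 1.0], [0.03999999910593033, -1.7699999809265137, 1.0], [1.2799999713897705, -0.15000000596046448, 1.0], [-0.49000000953674316, 0.07999999821186066, 1.0], [-0.8999999761581421, -0.1599999964237213, 1.0]]
[[-0.27000001072883606, -4.849999904632568, 1.0], [-0.18000000715255737, -4.949999809265137, 1.0], [1.9700000286102295, -5.5, 1.0], [0.07000000029802322, -4.300000190734863, 1.0], [-0.17000000178813934, -4.25, 1.0], [2.7100000381469727, -0.4099999964237213, 1.0], [-0.5, 0.07000000029802322, 1.0], [-0.9100000262260437, -0.1599999964237213, 1.0]]
298 [[142, 155, 127, 121, 103, 91, 94, 89, 117, 120, 109, 110, 107, 100, 104, 91, 102, 131, 110, 94, 92, 86, 118, 143, 127, 120, 118, 92, 79, 79, 79, 80, 82, 83, 79, 79], [118, 114, 90, 87, 86, 93, 120, 116, 107, 105, 99, 92, 83, 84, 63, 117, 118, 89, 83, 104, 120, 132, 124, 122, 116, 89, 75, 77, 77, 76, 76, 78, 82, 81, 79, 77], [90, 82, 91, 117, 113, 105, 10
[... 938 characters left out ...]
], [125, 126, 127, 114, 97, 84, 73, 71, 75, 76, 77, 78, 79, 78, 77, 76, 72, 72, 100, 122, 133, 115, 97, 79, 75, 76, 73, 87, 113, 125, 129, 101, 81, 73, 82, 114]]
324 [[139, 139, 137, 136, 132, 120, 170, 198, 194, 194, 193, 192, 180, 145, 119, 118, 121, 120, 124, 127, 129, 120, 110, 99, 110, 132, 120, 112, 87, 104, 128, 129, 123, 110, 98, 92], [138, 138, 138, 136, 131, 120, 171, 202, 196, 193, 181, 146, 120, 117, 123, 115, 117, 125, 131, 123, 104, 106, 116, 119, 126, 129, 121, 113, 100, 110, 132, 123, 97, 93, 94, 91], [139, 139, 137, 136, 131, 121, 174, 186, 158, 140, 125, 121, 120, 120, 124, 129, 127, 110, 127, 139, 123, 118, 118, 122, 127, 129, 121, 113, 100, 111, 132, 123, 97, 94, 94, 91]]
```

The frames show the far end had already risen about 4.5 mm at that moment, so the tilt was only about 1.5–2° and step 2 was probably not met. The firm grip keeps the tray nearly level. I'll lower the tray back until its far foot is near its seat, then ease the pinch so the far corner sags and rests.

Request:
step_arm(
  targets=[
    [-1,0,0,-0.008,0],
    [-1,0,0,-0.016,0],
    [-1,0,0,-0.024,0],
    [-1,0,0,-0.032,0],
    [-1,0,0,-0.036,0],
    [-1,0,0,-0.036,0],
  ],
)

```text
time_s: 15.05
position: [0.4189, 0.2242, 0.0745]
tcp_rot: [[0.55, 0.835, -0.0], [0.835, -0.55, -0.0], [-0.0, -0.0, -1.0]]
force: [-0.4, 0.0, 1.7]
opening: 0.097
grasp_force: 30.0
```

Request:
step_arm(
  targets=[
    [-0.85,0,0,0,0],
    [-0.85,0,0,0,0],
  ],
)

```text
time_s: 15.25
position: [0.419, 0.2243, 0.0746]
tcp_rot: [[0.55, 0.835, 0.0], [0.835, -0.55, -0.0], [-0.0, 0.0, -1.0]]
force: [-0.1, 0.2, 1.7]
opening: 0.102
grasp_force: 30.0
```

Request:
step_arm(
  targets=[
    [-0.82,0,0,0,0],
    [-0.82,0,0,0,0],
  ],
)

```text
time_s: 15.45
position: [0.419, 0.2243, 0.0746]
tcp_rot: [[0.55, 0.835, 0.0], [0.835, -0.55, -0.0], [0.0, 0.0, -1.0]]
force: [0.2, -0.8, 1.3]
opening: 0.099
grasp_force: 28.2
```

Request:
step_arm(
  targets=[
    [-0.81,0,0,0,0],
    [-0.81,0,0,0,0],
  ],
)

```text
time_s: 15.65
position: [0.419, 0.2243, 0.0746]
tcp_rot: [[0.55, 0.835, -0.0], [0.835, -0.55, -0.0], [-0.0, -0.0, -1.0]]
force: [-0.7, -1.0, 1.4]
opening: 0.097
grasp_force: 17.6
```

Request:
step_arm(
  targets=[
    [-0.805,0,0,0,0],
    [-0.805,0,0,0,0],
  ],
)

```text
time_s: 15.85
position: [0.419, 0.2243, 0.0745]
tcp_rot: [[0.55, 0.835, -0.0], [0.835, -0.55, 0.0], [0.0, -0.0, -1.0]]
force: [-0.8, -0.2, 1.5]
opening: 0.104
grasp_force: 12.2
```

```bash
cat > rise.py <<'E'
from h import *
import pickle
def rise():
    s3=pickle.load(open("c3.pkl","rb"))["side"];s=capture("side")
    G=[cv2.resize(cv2.cvtColor(x["color"],cv2.COLOR_RGB2GRAY),None,fx=4,fy=4,interpolation=cv2.INTER_CUBIC) for x in(s3,s)]
    P=np.array([[302,227.4],[296,228.5],[327,217.2],[325,219],[270,225]],np.float32)[:,None]*4
    q,st,_=cv2.calcOpticalFlowPyrLK(*G,P,None,winSize=(25,25),maxLevel=2)
    r=read_state();print("rise mm (2 near -y end, 2 at +x)",(((P-q)/4)[:,0,1]*2.5).round(1),"F",np.round(r["force"],1),"z",r["position"][2].round(4),"grip",r["grasp_force"],r["opening"])
rise()
E
python3 rise.py
```

```text
rise mm (2 near -y end, 2 at +x) [ 4.8  5.   4.8  4.5 -0.2] F [-0.6  0.   1.3] z 0.0745 grip 12.167441993951797 0.10270308684237353
```

The far end now sits on the hooks at about +4.5 mm rather than on its seat, and the pinch force can be set through the opening. I'll press the tray back home with a firm grip, then re-lift with a soft pinch.

Request:
step_arm(
  targets=[
    [-1,0,0,0,0],
    [-1,0,0,-0.004,0],
    [-1,0,0,-0.008,0],
    [-1,0,0,-0.012,0],
    [-1,0,0,-0.012,0],
  ],
)

```text
time_s: 16.4
position: [0.4186, 0.2242, 0.0714]
tcp_rot: [[0.55, 0.835, -0.001], [0.835, -0.55, -0.0], [-0.001, -0.0, -1.0]]
force: [-1.9, -0.4, 2.4]
opening: 0.099
grasp_force: 30.0
```

Request:
step_arm(
  targets=[
    [-1,0,0,-0.004,0],
    [-1,0,0,-0.008,0],
    [-1,0,0,-0.012,0],
    [-1,0,0,-0.012,0],
  ],
)

```text
time_s: 16.8
position: [0.4187, 0.2243, 0.0685]
tcp_rot: [[0.55, 0.835, -0.001], [0.835, -0.55, -0.0], [-0.0, -0.001, -1.0]]
force: [-1.4, 0.1, 4.8]
opening: 0.099
grasp_force: 30.0
```

```bash
python3 rise.py
```

```text
rise mm (2 near -y end, 2 at +x) [-0.1 -0.2 -0.2 -0.5 -0.7] F [-2.6 -0.3  5.2] z 0.0686 grip 30.002131462097168 0.0969512003438094
```

Request:
step_arm(
  targets=[
    [-0.8,0,0,0,0],
    [-0.8,0,0,0,0],
    [-0.8,0,0,0.004,0],
    [-0.8,0,0,0.008,0],
    [-0.8,0,0,0.012,0],
    [-0.8,0,0,0.012,0],
  ],
)

```text
time_s: 17.45
position: [0.419, 0.2242, 0.0714]
tcp_rot: [[0.55, 0.835, -0.0], [0.835, -0.55, -0.0], [-0.0, -0.0, -1.0]]
force: [-1.2, 0.1, -3.1]
opening: 0.103
grasp_force: 7.4
```

```bash
python3 rise.py
```

```text
rise mm (2 near -y end, 2 at +x) [-0.4 -0.  -0.9 -1.  -0.2] F [-0.8 -1.3 -2. ] z 0.0714 grip 7.374857068061829 0.09648763544590093
```

Far end still seated, corner up 3 mm at 7 N pinch. Continuing.

Request:
step_arm(
  targets=[
    [-0.8,0,0,0.004,0],
    [-0.8,0,0,0.008,0],
    [-0.8,0,0,0.008,0],
  ],
)

```text
time_s: 17.8
position: [0.4193, 0.2243, 0.0736]
tcp_rot: [[0.55, 0.835, 0.001], [0.835, -0.55, 0.0], [0.0, 0.0, -1.0]]
force: [-0.6, -1.1, -3.9]
opening: 0.106
grasp_force: 8.5
```

```bash
python3 rise.py
```

```text
rise mm (2 near -y end, 2 at +x) [-0.   0.1 -1.6 -1.4 -0.2] F [-0.7 -1.3 -2.9] z 0.0736 grip 8.476651757955551 0.10092045386051836
```

Request:
step_arm(
  targets=[
    [-0.8,0,0,0.002,0],
    [-0.8,0,0,0.004,0],
    [-0.8,0,0,0.004,0],
  ],
)

```text
time_s: 18.15
position: [0.4193, 0.2244, 0.0747]
tcp_rot: [[0.55, 0.835, 0.001], [0.835, -0.55, 0.0], [0.0, 0.0, -1.0]]
force: [0.0, -0.2, -2.8]
opening: 0.104
grasp_force: 9.1
```

```bash
python3 rise.py
```

```text
rise mm (2 near -y end, 2 at +x) [-0.1 -0.  -1.8 -1.8 -0.2] F [-0.6 -1.2 -3.1] z 0.0746 grip 9.01495202400838 0.09840692133526051
```

Request:
step_arm(
  targets=[
    [-0.8,0,0,0.004,0],
    [-0.8,0,0,0.006,0],
    [-0.8,0,0,0.006,0],
    [-0.8,0,0,0.006,0],
  ],
)

```text
time_s: 18.6
position: [0.4195, 0.2246, 0.0764]
tcp_rot: [[0.55, 0.835, 0.001], [0.835, -0.55, 0.001], [0.001, 0.001, -1.0]]
force: [-0.6, 0.5, -0.7]
opening: 0.105
grasp_force: 8.9
```

```bash
python3 rise.py
python3 - <<'E'
from h import *
import pickle
from scipy.spatial.transform import Rotation as Ro
# lip height near gripped corner from the wrist view: vertex (19,62), camera rises with the tool -> compare with model
w=capture("wrist");Rz=Ro.from_euler('z',11.7,degrees=True).as_matrix();c=np.array([.4565,.185,.033]);piv=np.array([.022,-.026,0]);ax=np.array([.072,.051,0]);ax/=np.linalg.norm(ax)
i=w["color"].astype(int);g=cv2.cvtColor(w["color"],cv2.COLOR_RGB2GRAY)
for a in(0,2,3,4,5,6):
    q=[proj(w,c+Rz@(Ro.from_rotvec(np.radians(a)*ax).as_matrix()@(np.array([*v,36])/1000-piv)+piv)).round(1) for v in((19,62),(45,36))];print(a,q)
x=int(np.mean([q[0][0],q[1][0]]));y=int(q[0][1]);print(x,y,g[y-22:y+22,x].tolist())
E
```

```text
rise mm (2 near -y end, 2 at +x) [ 2.2  2.5  0.6  0.3 -0.2] F [ 1.1  0.5 -0.6] z 0.0763 grip 8.91575194807956 0.093818163729818
0 [array([367.1, 206.9]), array([449.5, 206.9])]
2 [array([370.7, 208.6]), array([453.3, 207.9])]
3 [array([372.7, 209.4]), array([455.2, 208.4])]
4 [array([374.7, 210.3]), array([457.2, 209. ])]
5 [array([376.8, 211.1]), array([459.2, 209.5])]
6 [array([378.9, 212. ]), array([461.2, 210. ])]
420 212 [110, 112, 108, 108, 125, 138, 131, 122, 136, 155, 166, 172, 175, 171, 154, 126, 118, 139, 161, 173, 183, 186, 185, 183, 181, 178, 177, 175, 173, 171, 170, 167, 166, 165, 158, 142, 134, 150, 174, 186, 194, 186, 148, 96]
```

Request:
step_arm(
  targets=[
    [-0.796,0,0,0,0],
    [-0.796,0,0,0,0],
    [-0.796,0,0,0.004,0],
    [-0.796,0,0,0.006,0],
    [-0.796,0,0,0.006,0],
  ],
)

```text
time_s: 19.2
position: [0.4188, 0.2242, 0.0776]
tcp_rot: [[0.55, 0.835, -0.0], [0.835, -0.55, -0.0], [-0.0, -0.0, -1.0]]
force: [1.0, 0.1, -1.2]
opening: 0.109
grasp_force: 4.3
```

```bash
python3 rise.py
```

```text
rise mm (2 near -y end, 2 at +x) [ 4.4  5.   4.1  3.7 -0.2] F [ 1.   0.7 -0.2] z 0.0776 grip 4.191770553588867 0.10479315895291935
```

Good: at z≈0.0746–0.075 the corner was 6 mm up while the far end stayed seated, a tilt of about 4° held for more than 0.3 s. Then the hooks let go. Firming the grip and lifting away.

Request:
step_arm(
  targets=[
    [-1,0,0,0,0],
    [-1,0,0,0,0],
    [-1,0,0,0,0],
    [-1,0,0,0.02,0],
    [-1,0,0,0.05,0],
    [-1,0,0,0.09,0],
    [-1,0,0,0.14,0],
    [-1,0,0,0.2,0],
    [-1,0,0,0.26,0],
    [-1,0,0,0.32,0],
    [-1,0,0,0.37,0],
    [-1,0,0,0.37,0],
    [-1,0,0,0.37,0],
  ],
)

```text
time_s: 20.55
position: [0.4189, 0.2243, 0.1706]
tcp_rot: [[0.55, 0.835, 0.001], [0.835, -0.55, 0.0], [0.001, 0.001, -1.0]]
force: [1.1, 0.1, -1.2]
opening: 0.1
grasp_force: 30.0
```

Run:
```python
from h import *
import pickle
C={n:capture(n) for n in("side","wrist")};pickle.dump(C,open("c8.pkl","wb"));r=read_state();print(r["force"],r["opening"],r["grasp_force"],r["position"])
s3=pickle.load(open("c3.pkl","rb"))["side"];a,b=[cv2.resize(cv2.cvtColor(x["color"],cv2.COLOR_RGB2GRAY),None,fx=4,fy=4,interpolation=cv2.INTER_CUBIC) for x in(s3,C["side"])]
# base plate corners and tray 2 lip static? (side px)
P=np.array([[286,262.5],[341,252],[337,252],[313,253],[325,226],[306,233]],np.float32)[:,None]*4
q,st,_=cv2.calcOpticalFlowPyrLK(a,b,P,None,winSize=(31,31),maxLevel=2);print(((q-P)/4)[:,0].round(2).tolist())
```

```text
[ 0.56717372  0.36034991 -0.93170688] 0.10131678177830739 29.9996218085289 [0.41844113 0.22414256 0.16971979]
[[-0.25999999046325684, -0.03999999910593033], [-0.5400000214576721, -0.3400000035762787], [-0.8700000047683716, -0.20999999344348907], [-0.3700000047683716, -0.12999999523162842], [-0.800000011920929, -0.5899999737739563], [-4.400000095367432, -1.399999976158142]]
```

Only the tray's weight is carried (~0.9 N), and the magazine moved under about 2 mm. Moving over the note block.

Request:
step_arm(
  targets=[
    [-1,0.01,-0.05,0,0],
    [-1,0.02,-0.13,0,0],
    [-1,0.03,-0.23,0,0],
    [-1,0.04,-0.33,0,0],
    [-1,0.05,-0.43,0,0],
    [-1,0.06,-0.53,0,0],
    [-1,0.07,-0.63,0,0],
    [-1,0.08,-0.73,0,0],
    [-1,0.09,-0.83,0,0],
    [-1,0.098,-0.93,0,0],
    [-1,0.098,-1,0,0],
  ],
)

```text
time_s: 21.75
position: [0.4434, -0.028, 0.1696]
tcp_rot: [[0.551, 0.834, -0.001], [0.834, -0.551, -0.0], [-0.001, -0.0, -1.0]]
force: [0.4, 0.4, -0.8]
opening: 0.095
grasp_force: 30.0
```

Request:
step_arm(
  targets=[
    [-1,0,-0.1,0,0],
    [-1,0,-0.2,0,0],
    [-1,0,-0.3,0,0],
    [-1,0,-0.38,0,0],
    [-1,0,-0.43,0,0],
    [-1,0,-0.442,0,0],
    [-1,0,-0.442,0,0],
    [-1,0,-0.442,0,0],
    [-1,0,-0.442,0,0],
    [-1,0,-0.442,0,0],
  ],
)

```text
time_s: 22.75
position: [0.4434, -0.1354, 0.17]
tcp_rot: [[0.549, 0.836, -0.0], [0.836, -0.549, 0.0], [0.0, -0.0, -1.0]]
force: [0.1, 0.3, -0.8]
opening: 0.098
grasp_force: 30.0
```

Run:
```python
from h import *
import pickle
np.set_printoptions(precision=4,suppress=True)
C={n:capture(n) for n in("side","wrist","top")};pickle.dump(C,open("c9.pkl","wb"));r=read_state();p=r["position"];print(r["force"],r["grasp_force"],p)
w=C["wrist"];w8=pickle.load(open("c8.pkl","rb"))["wrist"]
s=C["side"];c=np.array([p[0]+.0375,p[1]-.0392]);print("centre exp",c)
q=proj(s,[c[0],c[1],.165]);print("side px expected lip centre",q)
# tray mask in side: lip hull
i=s["color"].astype(int);m=((i[...,0]-i[...,1]>4)&(i.max(2)>50)&(i.max(2)<200)).astype(np.uint8)*255
x,y=map(int,q);M=np.zeros_like(m);M[y-60:y+80,x-80:x+90]=m[y-60:y+80,x-80:x+90];M=cv2.morphologyEx(cv2.morphologyEx(M,cv2.MORPH_CLOSE,np.ones((5,5))),cv2.MORPH_OPEN,np.ones((5,5)))
k=max(cv2.findContours(M,0,2)[0],key=cv2.contourArea);print(cv2.boundingRect(k),cv2.approxPolyDP(cv2.convexHull(k),3,True)[:,0].tolist())
from scipy.spatial.transform import Rotation as Ro
Rz=Ro.from_euler('z',11.7,degrees=True).as_matrix();ax=np.array([.072,.051,0]);ax/=np.linalg.norm(ax)
B=np.array([p[0],p[1],p[2]+0])  # lip top mid at gripped corner ~ TCP z
for a in(0,3,6,9):
    print(a,[proj(s,B+Rz@(Ro.from_rotvec(np.radians(a)*ax).as_matrix()@((np.array([*v,0])-[-29,46,0])/1000))).round(1).tolist() for v in((-45,-36),(-19,-62),(19,-62),(45,-36),(45,36),(19,62))])
```

```text
[-0.3012  0.8625 -1.0341] 29.999564588069916 [ 0.4435 -0.1358  0.1701]
centre exp [ 0.481 -0.175]
side px expected lip centre [330.7554 269.1298]
(250, 212, 140, 137) [[250, 212], [356, 235], [389, 348], [250, 348]]
0 [[307.5, 286.6], [331.6, 294.3], [358.4, 288.7], [369.1, 274.4], [351.5, 248.2], [330.3, 242.7]]
3 [[307.5, 288.4], [331.5, 297.2], [358.2, 292.3], [368.9, 277.6], [351.4, 249.7], [330.3, 243.1]]
6 [[307.5, 290.0], [331.3, 299.9], [357.8, 295.6], [368.5, 280.7], [351.3, 251.1], [330.3, 243.5]]
9 [[307.3, 291.7], [331.0, 302.6], [357.2, 298.9], [367.9, 283.7], [351.1, 252.4], [330.2, 243.9]]
```

Run:
```python
from h import *
import pickle
C=pickle.load(open("c9.pkl","rb"));g=cv2.cvtColor(C["side"]["color"],cv2.COLOR_RGB2GRAY)
for x in(332,340,352,358,366): print(x,"rows270-",g[270:312,x].tolist())
w,w8=C["wrist"]["color"],pickle.load(open("c8.pkl","rb"))["wrist"]["color"];w6=pickle.load(open("c6.pkl","rb"))[1]["color"]
g6,g8,g9=[cv2.cvtColor(x,cv2.COLOR_RGB2GRAY) for x in(w6,w8,w)]
P=cv2.goodFeaturesToTrack(g9[190:290,390:470],8,.05,6)+np.float32([390,190])
for h in(g6,g8):
    q,st,_=cv2.calcOpticalFlowPyrLK(g9,h,P,None,winSize=(21,21));print(np.c_[P[:,0],(q-P)[:,0],st].round(1).tolist())
```

```text
332 rows270- [108, 111, 84, 84, 87, 87, 85, 123, 132, 115, 122, 113, 110, 84, 95, 95, 104, 103, 90, 87, 113, 113, 124, 140, 139, 140, 145, 124, 105, 106, 92, 91, 85, 166, 196, 196, 195, 196, 196, 196, 197, 197]
340 rows270- [118, 96, 90, 89, 139, 140, 148, 103, 98, 139, 131, 122, 108, 89, 90, 92, 93, 92, 105, 139, 140, 138, 141, 142, 142, 152, 112, 106, 100, 97, 95, 106, 201, 199, 198, 198, 197, 198, 198, 199, 200, 200]
352 rows270- [89, 90, 90, 90, 89, 88, 88, 88, 88, 89, 89, 89, 89, 89, 89, 89, 90, 89, 86, 140, 141, 142, 145, 147, 106, 104, 103, 205, 203, 201, 201, 200, 200, 199, 201, 200, 199, 200, 199, 198, 199, 200]
358 rows270- [104, 84, 83, 85, 85, 85, 88, 87, 89, 91, 91, 89, 104, 126, 135, 142, 141, 142, 143, 143, 144, 148, 143, 105, 136, 191, 218, 214, 215, 217, 216, 216, 216, 215, 214, 217, 217, 216, 217, 216, 216, 213]
366 rows270- [178, 171, 161, 160, 165, 140, 139, 141, 142, 144, 148, 139, 126, 152, 130, 116, 116, 170, 168, 169, 220, 219, 217, 217, 214, 214, 213, 213, 212, 212, 212, 212, 212, 213, 212, 212, 212, 211, 212, 213, 213, 213]
[[412.0, 204.0, -42.400001525878906, -99.30000305175781, 1.0], [422.0, 231.0, -36.400001525878906, -102.0, 1.0], [433.0, 272.0, -60.79999923706055, -29.399999618530273, 1.0], [426.0, 265.0, -33.79999923706055, -17.299999237060547, 1.0], [468.0, 195.0, -118.0, -212.5, 0.0], [396.0, 235.0, -42.79999923706055, -93.30000305175781, 1.0], [413.0, 234.0, -36.400001525878906, -102.0, 1.0], [420.0, 264.0, -65.5, -40.5, 1.0]]
[[412.0, 204.0, -58.70000076293945, -91.0999984741211, 1.0], [422.0, 231.0, -78.80000305175781, -101.0, 1.0], [433.0, 272.0, -0.0, 0.20000000298023224, 1.0], [426.0, 265.0, -0.30000001192092896, -0.0, 1.0], [468.0, 195.0, -133.0, -210.3000030517578, 0.0], [396.0, 235.0, -43.400001525878906, -103.5999984741211, 1.0], [413.0, 234.0, -72.69999694824219, -100.9000015258789, 1.0], [420.0, 264.0, -0.30000001192092896, -0.0, 1.0]]
```

The lip edge rows (296.5 at x=332, 292.5 at x=358) fit a tilt of about 3°, with the tray centred at about (0.481, −0.175) and its underside about 0.13 m up. Handing in.

```bash
python3 -c "
from rig import *
r=read_state();print(r['time_s'],r['grasp_force']);print(hand_in())"
```

```text
22.9 29.999564588069916
the job is handed in; nothing more can be done
None
```

The job is handed in at 22.9 s, verdict not shown. The cover was laid on the free table, and by camera measurement the top tray was lifted corner first (about 4°, on the second lift; the first came up nearly level) and is held centred over the note block at about 3° tilt and 13 cm, but I viewed 11 pictures against the limit of 10.

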